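# Put two washed mills back together in their refill docks

### The arm

A 6-joint arm with a two-finger parallel gripper is mounted at the origin on the work surface. World frame = base frame: x ahead of the robot, y to its left, z up, the work surface at z = 0. Lengths are in mm, angles in rad, forces in N, time in s.
With the tool pointing down it reaches from about 300 to 825 mm from the base axis. Payload 5.4 kg.
Tool frame: the origin (TCP) lies on the centre line of the jaws, within the pads' length; the fingertips stand 11 mm ahead of it and the grasp point (between the pads) lies 8 mm behind it (bot.nose_length is the distance from the TCP to the fingertips, in mm); z points along the fingers, y is the line along which they close (so a half turn about z gives the same grasp; the last joint's range is limited). The gripper opens to 92 mm and grips with 3 to 60 N. Pads are 20 mm wide; open, the fingers measure 128 mm over their backs; the gripper's body (75 mm by 189 mm) begins 69 mm behind the grasp point.
Start: joints at [1.044, 0.158, 1.597, -0, 1.386, -0.21], TCP at [179.138, 546.366, 225.601] pointing down, gripper open.
Joint ranges: [-2.91, 2.91], [-0.94, 2.29], [0.18, 2.7], [-1.29, 4.43], [0.17, 2.64], [-3, 3]. Speed limits (rad/s): [2.57, 2.57, 3.14, 3.14, 3.14, 3.14].

### API

Orientations are given as a unit quaternion [x, y, z, w].
In Python, from workcell import readout, viewer, ticket, bot gives the robot as it stands. The module is installed in compiled form; this text tells all that it offers.
- The arm moves only by the tool servo_tool, never from a script. Its argument "plan" is a list of rows, each a list of 7 numbers: the opening, from 0 (shut) to 1 (fully open), then the shift along the tool's x, y, z normalised to -1 to 1, where 1 is 15 cm, then the turn, a rotation vector about the tool's x, y, z normalised to -1 to 1, where 1 is pi/2 rad. In form: [[hand, tx, ty, tz, rx, ry, rz], ...]. A call has exactly 10 rows; each row is the pose to reach, as a shift and turn from the pose commanded when the call began, along the tool's axes at that moment; what a row does not reach only later rows make up. A row lasts 1/12 s, in which the tool goes at most 41.7 mm and 7.16 degrees, less where a joint would pass 70% of its speed; a pose out of reach is approached as far as the arm can. A call with a number of a shift or a turn outside -1 to 1 is refused whole. A call with a gripper value outside its range is refused whole. The fingers move at their own pace and stop on an object; "force" is the grip in N (left out, the last holds). Time passes only in rows, so rows that repeat a pose let the fingers close, or fill a call up. It gives the time, the measured TCP pose, the force, the opening and the grip force at its end, in the units of the state.
- readout.sense(): the state, without advancing time (a new reading comes with each control period).
- viewer.read_camera(name): name is "side" or "top"; returns the picture (384x512x3 uint8, red, green, blue); there is no depth.
- viewer.camera_model(name): a dict with "fx", "fy", "cx", "cy" (pixels), "dist_coeffs" ([k1, k2, p1, p2, k3] as OpenCV has them; the pictures are not rectified), "T" (4x4, takes a point from camera to world coordinates). Camera axes: x right, y down, z forward; pixel columns grow to the right and rows downward; lengths in mm; the calibration is good to about 2 mm. A picture is of the moment at which its call begins. camera_model takes no time and is no camera call.
- ticket.sign_off(): hands the job in; it is judged then, once.
Trained networks look in the newest picture that a camera, given by its name, has taken for a name from the list of things; names that differ only in an ending like _2 or _b are one class to them, and where a whole thing is asked for, a point or a joint stands for the part that bears it (a point fixed in the world has none). Each returns a list of dicts, best first, with "score" (0 to 1); they miss things now and then, are a little off and sometimes report something else, mostly with a low value. They report only what shows in the picture. A call takes as long as a camera call. They do not tell look-alikes from the thing itself.
- viewer.look_for(camera, query): "location" ([x, y, z] in mm, in world coordinates, good to about 4 mm: the middle of the surface that is visible of it).
- viewer.masks_of(camera, query): "pixels" (384x512 bool, what is visible of it).
- viewer.tip_of(camera, query): "location" ([x, y, z] in mm, in world coordinates, good to about 4 mm: a listed point, or the origin of a listed thing).
The state is a dict: "t": time; "joint_pos": joint angles; "qvel": joint speeds; "joint_efforts": joint torques, N m; "tcp_pos": TCP position; "eef_rot": TCP orientation; "ft_force": force on the tool from outside, world axes, zero at the start; "moment": the same for the moment, N m; "grip_width": finger opening in mm; "finger_force": force on a finger pad.
Only numpy, scipy, OpenCV 4.12 (cv2) and the standard library are available. Lean on these libraries where they do the work, as an engineer would, in place of code of your own. Each camera call takes 0.05 s, during which the arm holds its last target. There are 200 camera calls.

### The job

Put the two washed mills back together in their docks: the steel mill on the dock with the spindle, its open sleeve over the spindle and the domed head on top of the sleeve; the glass grinder in the other dock, its smoked jar standing in the well, the burr unit in the jar's neck and the bakelite cap over the burr unit. Lower every part upright and fully home, never letting it drop onto its seat. Leave the finished mill, the salt shaker and the tamping rod standing where they are.

Things in the scene. Friction and masses are not known exactly. Their poses are not given: they have to be found in the camera images.
- dock_spindle: Fixed dock: steel plate 100 x 100 x 8 mm carrying the steel mill's black foot, 72 mm across; the foot's flat top, 66 mm across and 26 mm above the counter, is the ledge for the sleeve. On it a dark centring cone, 41 mm across at its base, 18 mm high, and from it an upright 8 mm spindle, tip 130 mm above the counter. Origin: plate centre at counter level, z up along the spindle.
- dock_well: Fixed dock: steel plate 100 x 100 x 8 mm with a black ring on it, making an empty round well: 65 mm inside, 83 mm outside, floor 8 mm and rim 22 mm above the counter. Origin: plate centre at counter level, z up along the well's axis.
- sleeve: Body sleeve of the steel mill: plain bright steel tube open at both ends, 56 mm outside, 48 mm inside, 90 mm high. Home on the ledge, its origin is 26 mm above dock_spindle's and the spindle stands 14 mm out of its top. Stands upright, z up; origin: centre of its underside.
- head: Domed head of the steel mill, steel, 66 mm high: hollow spigot 40 mm across, 10 mm high (bore 26 mm, 27 mm deep, takes the spindle tip); collar 56 mm across from 10 to 18 mm; waist 42 mm across to 44 mm up (grip here); dome 46 mm across. Spigot goes in the sleeve, collar rests on its rim: origin then 80 mm above the sleeve's. Stands upright, z up; origin: centre of its underside.
- jar: Jar of the glass grinder, smoked brown glass, open on top, empty: 56 mm across up to 66 mm high, then a neck 50 mm across outside and 40 mm inside, rim at 80 mm. Home in the well, its origin is 8 mm above dock_well's. Stands upright, z up; origin: centre of its underside.
- burr: Burr unit of the glass grinder, 55 mm high: white spigot 33 mm across, 18 mm high, foot tapered; black flange 58 mm across from 18 to 23 mm; black ribbed crown 42 mm across to 51 mm up (grip here), white disc on top. Spigot goes in the jar's neck, flange rests on its rim: origin then 62 mm above the jar's. Stands upright, z up; origin: centre of its underside.
- cap: Cap of the glass grinder: dark brown bakelite cup standing mouth down, closed flat on top, 56 mm outside, 49 mm inside, 46 mm high, 40 mm deep. Goes mouth down over the burr unit's crown and rests on its flange: origin then 23 mm above the burr unit's. Stands upright, z up; origin: centre of its underside.
- finished_mill: Bystander: a complete slim chrome pepper mill, 52 mm across the foot and 176 mm high, with a small brass ball on top. Origin: centre of its underside, z up.
- salt_shaker: Bystander: glass salt shaker with a pierced steel top, 52 mm across and 80 mm high. Origin: centre of its underside, z up.
- tamping_rod: Bystander: short steel tamping rod standing on its round foot, 44 mm across, thin shaft and knob, 100 mm high. Origin: centre of its underside, z up.
Not all that is in view belongs to the job. What is shaped like the dock_well but green is not meant. Leave any pink look-alike of the sleeve alone.

How it is judged:
By the outcome, as a careful person would: the job done as asked, in the order asked, and still so for the second after the job is handed in, with the robot touching nothing.
It also fails if it takes over 144 s, if anything falls off the work surface, if the arm or the gripper's body presses on something with over 40 N, if the wrist force passes 120 N, or if a joint passes its speed limit or range.

## Working session

There is one attempt and no reset: what is moved stays moved. The work goes in short steps, Python scripts to look and compute and a tool call to move; the robot and the scene stay as the last step left them, time stands still between calls to the robot, and variables do not carry over. Pictures are saved under pics/ and viewed, at most 14 in all, crops included, and the job is handed in when it is done.

Besides the shell and the picture viewer there is one more tool, called after "Call:" by a JSON object that holds its "fn" and its "kwargs", one argument or row to a line. servo_tool: Moves the arm, as the interface text tells. Scaled input: -1 to 1 covers 15 cm each way for a shift and pi/2 rad each way for a turn. Its arguments: {"type":"object","properties":{"plan":{"type":"array","items":{"type":"array","items":{"type":"number"}}},"force":{"type":"number"}},"required":["plan"]}

```bash
mkdir -p pics
python3 - <<'E'
from workcell import readout, viewer, bot
import cv2,numpy as np
s=readout.sense();print(s['t'],s['tcp_pos'],s['eef_rot'],bot.nose_length)
for c in("side","top"):
    im=viewer.read_camera(c);cv2.imwrite(f"pics/{c}0.png",cv2.cvtColor(cv2.resize(im,(800,600),interpolation=cv2.INTER_CUBIC),cv2.COLOR_RGB2BGR))
    m=viewer.camera_model(c);print(c,m['fx'],m['cx'],m['dist_coeffs'],np.round(m['T'],3).tolist())
    for q in "dock_spindle dock_well sleeve head jar burr cap finished_mill salt_shaker tamping_rod".split():
        print(q,[(np.round(d['location']).astype(int).tolist(),round(d['score'],2)) for d in viewer.tip_of(c,q)])
E
```

```text
0.0 [178.84252588 545.85397399 224.64529798] [ 1.57735567e-01  9.87480956e-01 -8.62237149e-04 -3.30446169e-04] 11.0
side 463.27070635296957 252.78142830064482 [-0.10678941  0.          0.          0.          0.        ] [[0.988, -0.089, 0.125, 356.899], [-0.153, -0.649, 0.746, -957.774], [0.014, -0.756, -0.655, 891.53], [0.0, 0.0, 0.0, 1.0]]
dock_spindle [([618, -147, -2], 0.98)]
dock_well [([518, 426, -3], 0.92), ([583, 149, -2], 0.82), ([593, -342, 2], 0.51)]
sleeve [([340, 314, -2], 0.89), ([449, 304, 1], 0.8)]
head [([442, -144, 3], 0.85)]
jar [([687, -3, -3], 0.57)]
burr [([434, 157, -4], 0.82)]
cap [([619, -149, 1], 0.62), ([463, -309, 1], 0.59)]
finished_mill [([621, 303, 3], 0.79), ([442, -144, 1], 0.74)]
salt_shaker [([433, -17, -1], 0.65)]
tamping_rod [([594, -338, 0], 0.83)]
top 454.63819040358226 261.3986618772984 [-0.05337669  0.          0.          0.          0.        ] [[-0.002, -0.992, 0.124, 356.045], [-1.0, 0.001, -0.009, 53.721], [0.008, -0.124, -0.992, 1240.44], [0.0, 0.0, 0.0, 1.0]]
dock_spindle [([616, -144, 0], 0.64)]
dock_well [([574, 146, -2], 0.62), ([517, 428, -2], 0.59)]
sleeve [([446, 296, 1], 0.93), ([333, 313, -4], 0.78)]
head [([442, -144, 0], 0.77)]
jar [([682, -3, -1], 0.69)]
burr [([438, 156, -2], 0.81)]
cap [([463, -308, 0], 0.62)]
finished_mill [([614, 300, 0], 0.94), ([592, -338, -3], 0.22)]
salt_shaker [([433, -15, 1], 0.69), ([613, 301, 4], 0.26)]
tamping_rod [([593, -338, -2], 0.61)]
```

View pics/side0.png

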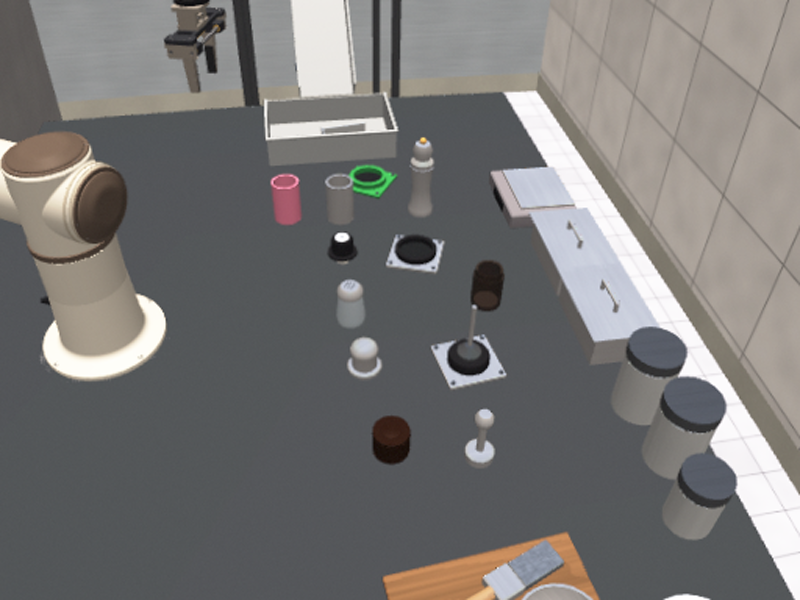

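View pics/top0.png

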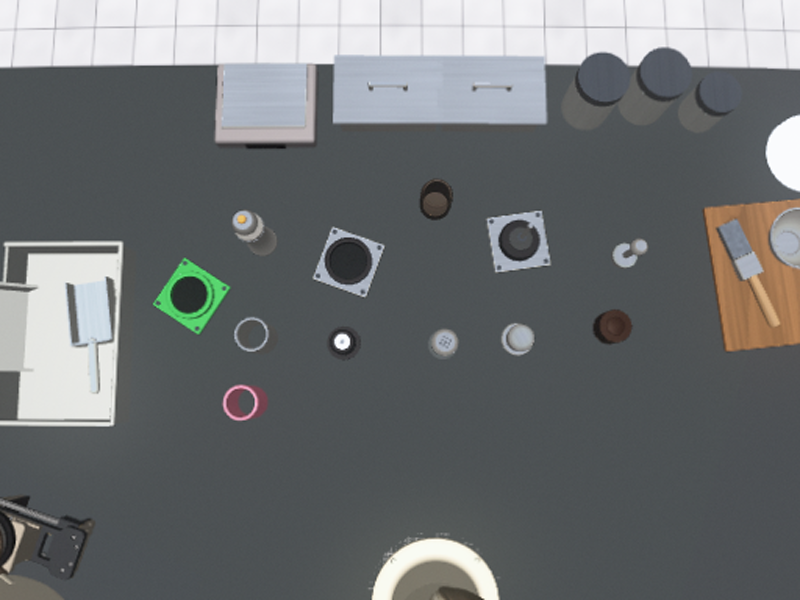

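```bash
cat > fit.py <<'E'
from workcell import viewer
import cv2,numpy as np
from scipy.optimize import minimize
P=dict(sleeve=[(0,28),(90,28)],head=[(0,20),(10,20),(10,28),(18,28),(18,21),(44,21),(50,23),(58,19),(66,4)],
 jar=[(0,28),(66,28),(68,25),(80,25)],burr=[(0,15),(18,16.5),(18,29),(23,29),(23,21),(51,21),(55,12)],cap=[(0,28),(46,28)],
 dock_spindle=[(8,36),(26,33),(26,20.5),(44,4),(130,4)],dock_well=[(8,41.5),(22,41.5)])
A=np.linspace(0,2*np.pi,48,endpoint=False);S=8
def proj(m,p):
    T=np.linalg.inv(m['T']);K=np.array([[m['fx'],0,m['cx']],[0,m['fy'],m['cy']],[0,0,1]])
    return cv2.projectPoints(np.asarray(p,float),cv2.Rodrigues(T[:3,:3])[0],T[:3,3],K,np.array(m['dist_coeffs']))[0][:,0]
def render(m,name,x,y,z=0,yaw=0):
    im=np.zeros((384*4,512*4),np.uint8)
    def hull(p): cv2.fillConvexPoly(im,cv2.convexHull(np.round((proj(m,p)*4+1.5)*16).astype(np.int32)),255,shift=4)
    ring=lambda h,r:np.c_[x+r*np.cos(A),y+r*np.sin(A),0*A+z+h]
    pr=P[name]
    for a,b in zip(pr,pr[1:]): hull(np.r_[ring(*a),ring(*b)])
    if name[:4]=='dock':
        t=yaw+np.pi/4+np.arange(4)*np.pi/2;c=np.c_[x+70.71*np.cos(t),y+70.71*np.sin(t)]
        hull(np.r_[np.c_[c,0*t],np.c_[c,0*t+8]])
    return cv2.resize(im,(512,384),interpolation=cv2.INTER_AREA)/255.
def fit(name,x0,cams=('side','top'),z=0):
    out={}
    for c in cams:
        m=viewer.camera_model(c);best=None
        for d in viewer.masks_of(c,name):
            k=d['pixels'];yy,xx=np.nonzero(k)
            if not len(xx):continue
            e=np.hypot(*(proj(m,[[x0[0],x0[1],z+20]])[0]-[xx.mean(),yy.mean()]))
            if e<20 and (best is None or e<best[0]):best=(e,k)
        if best is None: print(name,c,'none');continue
        k=cv2.GaussianBlur(best[1].astype(float),(0,0),1)
        f=lambda v:((cv2.GaussianBlur(render(m,name,v[0],v[1],z,v[2]/50 if len(v)>2 else 0),(0,0),1)-k)**2).sum()
        rs=[]
        for yaw in ([-.5,-.2,.1,.4,.7] if name[:4]=='dock' else [None]):
            s=[x0[0],x0[1]]+([yaw*50] if yaw is not None else [])
            rs.append(minimize(f,s,method='Nelder-Mead',options=dict(initial_simplex=np.array([s]+[np.array(s)+8*np.eye(len(s))[i] for i in range(len(s))]),xatol=.05,fatol=.01,maxiter=120)))
        r=min(rs,key=lambda r:r.fun);out[c]=r.x[:2];print(name,c,np.round(r.x,1),'res',round(r.fun,1),'of',int(k.sum()))
    return out
E
cat > m.py <<'E'
from workcell import viewer
from fit import *
for c in('side','top'):viewer.read_camera(c)
for n,x in dict(sleeve=(447,300),head=(442,-144),jar=(685,-3),burr=(436,156),cap=(463,-309),dock_spindle=(617,-146),dock_well=(578,148)).items():fit(n,x)
E
python3 m.py
```

```text
sleeve side [445.5 307.1] res 8.7 of 497
sleeve top [443.8 300.1] res 105.3 of 377
head side [ 443.8 -137. ] res 1.4 of 459
head top [ 441.  -145.5] res 2.9 of 369
jar side [685.4   3.3] res 4.2 of 597
jar top [682.2  -4.4] res 1.0 of 461
burr side none
burr top [434.4 154.8] res 2.6 of 355
cap side [ 461.9 -303.7] res 6.6 of 628
cap top [ 460.1 -306.4] res 1.1 of 455
dock_spindle side [ 618.2 -145.8    7.5] res 9.5 of 1175
dock_spindle top [ 614.4 -151.2    7.1] res 3.5 of 1325
dock_well side [579.3 158.5 -15.7] res 7.4 of 717
dock_well top [578.1 149.  -17.4] res 9.2 of 1296
```

Call:
{"fn": "servo_tool", "kwargs": {
  "plan": [
    [1,0,0,0,0,0,0],
    [1,0,0,0,0,0,0],
    [1,0,0,0,0,0,0],
    [1,0,0,0,0,0,0],
    [1,0,0,0,0,0,0],
    [1,0,0,0,0,0,0],
    [1,0,0,0,0,0,0],
    [1,0,0,0,0,0,0],
    [1,0,0,0,0,0,0],
    [1,0,0,0,0,0,0.01]
  ],
  "force": 20
}}

```text
t: 2.73
tcp_pos: [179.1, 546.4, 225.6]
eef_rot: [0.166, 0.986, -0.0, -0.0]
ft_force: [-0.8, -0.1, -0.2]
grip_width: 92.0
finger_force: 0.0
```

Call:
{"fn": "servo_tool", "kwargs": {
  "plan": [
    [1,-0.1,-0.04,0,0,0,-0.02],
    [1,-0.2,-0.09,0,0,0,-0.06],
    [1,-0.35,-0.15,0,0,0,-0.1],
    [1,-0.5,-0.22,0,0,0,-0.14],
    [1,-0.65,-0.29,0,0,0,-0.18],
    [1,-0.8,-0.35,0,0,0,-0.2123],
    [1,-0.9,-0.4,0,0,0,-0.2123],
    [1,-1,-0.44,0,0,0,-0.2123],
    [1,-1,-0.44,0,0,0,-0.2123],
    [1,-1,-0.44,0,0,0,-0.2123]
  ]
}}

```text
t: 3.57
tcp_pos: [299.6, 434.8, 225.7]
eef_rot: [0.001, 1.0, 0.0, -0.0]
ft_force: [0.1, -0.6, 0.6]
grip_width: 91.6
finger_force: 0.0
```

Call:
{"fn": "servo_tool", "kwargs": {
  "plan": [
    [1,-0.1,-0.1,0.05,0,0,0],
    [1,-0.2,-0.2,0.1,0,0,0],
    [1,-0.35,-0.35,0.15,0,0,0],
    [1,-0.5,-0.5,0.2,0,0,0],
    [1,-0.65,-0.65,0.3,0,0,0],
    [1,-0.8,-0.78,0.4,0,0,0],
    [1,-0.9,-0.86,0.45,0,0,0],
    [1,-0.965,-0.9,0.5,0,0,0],
    [1,-0.965,-0.9,0.5,0,0,0],
    [1,-0.965,-0.9,0.5,0,0,0]
  ]
}}

```text
t: 4.4
tcp_pos: [443.7, 300.9, 150.5]
eef_rot: [-0.0, 1.0, 0.0, -0.001]
ft_force: [0.3, -1.1, 0.0]
grip_width: 92.0
finger_force: 0.0
```

Call:
{"fn": "servo_tool", "kwargs": {
  "plan": [
    [1,0,0,0.1,0,0,0],
    [1,0,0,0.25,0,0,0],
    [1,0,0,0.4,0,0,0],
    [1,0,0,0.55,0,0,0],
    [1,0,0,0.657,0,0,0],
    [1,0,0,0.657,0,0,0],
    [0.6,0,0,0.657,0,0,0],
    [0.5,0,0,0.657,0,0,0],
    [0.5,0,0,0.657,0,0,0],
    [0.5,0,0,0.657,0,0,0]
  ],
  "force": 5
}}

```text
t: 5.23
tcp_pos: [445.2, 300.9, 53.7]
eef_rot: [-0.001, 1.0, 0.001, 0.001]
ft_force: [-0.5, 0.3, 0.0]
grip_width: 67.6
finger_force: 0.0
```

Call:
{"fn": "servo_tool", "kwargs": {
  "plan": [
    [0.5,0,0,0,0,0,0],
    [0.5,0,0,0,0,0,0],
    [0.5,0,0,0,0,0,0],
    [0.5,0,0,0,0,0,0],
    [0.5,0,0,0,0,0,0],
    [0.5,0,0,0,0,0,0],
    [0.5,0,0,0,0,0,0],
    [0.5,0,0,0,0,0,0],
    [0.5,0,0,0,0,0,0],
    [0.5,0,0,0,0,0,0]
  ]
}}

```text
t: 6.07
tcp_pos: [444.8, 300.5, 52.8]
eef_rot: [-0.0, 1.0, 0.0, 0.001]
ft_force: [-1.5, 0.1, 5.6]
grip_width: 56.6
finger_force: 5.0
```

Call:
{"fn": "servo_tool", "kwargs": {
  "plan": [
    [0.8,0,0,0,0,0,0],
    [0.8,0,0,0,0,0,0],
    [0.8,0,0,0,0,0,0.05],
    [0.8,0,0,0,0,0,0.1],
    [0.8,0,0,0,0,0,0.17],
    [0.8,0,0,0,0,0,0.24],
    [0.8,0,0,0,0,0,0.31],
    [0.8,0,0,0,0,0,0.38],
    [0.8,0,0,0,0,0,0.44],
    [0.8,0,0,0,0,0,0.5]
  ]
}}

```text
t: 6.9
tcp_pos: [443.8, 299.9, 51.5]
eef_rot: [0.384, 0.923, -0.0, -0.0]
ft_force: [0.7, -0.2, 0.1]
grip_width: 73.5
finger_force: 0.0
```

Call:
{"fn": "servo_tool", "kwargs": {
  "plan": [
    [0.8,0,0,0,0,0,0.07],
    [0.8,0,0,0,0,0,0.14],
    [0.8,0,0,0,0,0,0.21],
    [0.8,0,0,0,0,0,0.28],
    [0.8,0,0,0,0,0,0.35],
    [0.8,0,0,0,0,0,0.42],
    [0.8,0,0,0,0,0,0.47],
    [0.8,0,0,0,0,0,0.5],
    [0.8,0,0,0,0,0,0.5],
    [0.5,0,0,0,0,0,0.5]
  ]
}}

```text
t: 7.73
tcp_pos: [444.0, 299.9, 51.6]
eef_rot: [0.706, 0.708, -0.0, -0.0]
ft_force: [-0.1, 0.3, 0.2]
grip_width: 69.0
finger_force: 0.0
```

Call:
{"fn": "servo_tool", "kwargs": {
  "plan": [
    [0.5,0,0,0,0,0,0],
    [0.5,0,0,0,0,0,0],
    [0.5,0,0,0,0,0,0],
    [0.5,0,0,0,0,0,0],
    [0.5,0,0,0,0,0,0],
    [0.5,0,0,0,0,0,0],
    [0.5,0,0,0,0,0,0],
    [0.5,0,0,0,0,0,0],
    [0.5,0,0,0,0,0,0],
    [0.5,0,0,0,0,0,0]
  ],
  "force": 20
}}

```text
t: 8.57
tcp_pos: [444.2, 300.1, 52.0]
eef_rot: [0.707, 0.707, -0.0, -0.0]
ft_force: [-0.2, 0.0, -1.1]
grip_width: 56.1
finger_force: 20.0
```

Call:
{"fn": "servo_tool", "kwargs": {
  "plan": [
    [0.5,0,0,-0.03,0,0,0],
    [0.5,0,0,-0.1,0,0,0],
    [0.5,0,0,-0.22,0,0,0],
    [0.5,0,0,-0.36,0,0,0],
    [0.5,0,0,-0.5,0,0,0],
    [0.5,0,0,-0.66,0,0,0],
    [0.5,0,0,-0.82,0,0,0],
    [0.5,0,0,-0.94,0,0,0],
    [0.5,0,0,-1,0,0,0],
    [0.5,0,0,-1,0,0,0]
  ],
  "force": 30
}}

```text
t: 9.4
tcp_pos: [445.7, 300.8, 205.3]
eef_rot: [0.707, 0.707, 0.003, 0.001]
ft_force: [1.0, 0.2, -1.3]
grip_width: 55.5
finger_force: 30.0
```

Call:
{"fn": "servo_tool", "kwargs": {
  "plan": [
    [0.5,-0.04,0.02,0,0,0,0],
    [0.5,-0.12,0.05,0,0,0,0],
    [0.5,-0.22,0.08,0,0,0,0],
    [0.5,-0.34,0.13,0,0,0,0],
    [0.5,-0.46,0.17,0,0,0,0],
    [0.5,-0.58,0.22,0,0,0,0],
    [0.5,-0.7,0.27,0,0,0,0],
    [0.5,-0.8,0.3,0,0,0,0],
    [0.5,-0.9,0.34,0,0,0,0],
    [0.5,-1,0.38,0,0,0,0]
  ]
}}

```text
t: 10.23
tcp_pos: [500.7, 148.1, 200.1]
eef_rot: [0.707, 0.707, -0.001, -0.001]
ft_force: [-0.4, 0.7, -2.1]
grip_width: 56.0
finger_force: 30.0
```

Call:
{"fn": "servo_tool", "kwargs": {
  "plan": [
    [0.5,-0.1,0.04,0,0,0,0],
    [0.5,-0.2,0.08,0,0,0,0],
    [0.5,-0.3,0.12,0,0,0,0],
    [0.5,-0.4,0.16,0,0,0,0],
    [0.5,-0.5,0.2,0,0,0,0],
    [0.5,-0.6,0.24,0,0,0,0],
    [0.5,-0.7,0.28,0,0,0,0],
    [0.5,-0.8,0.32,0,0,0,0],
    [0.5,-0.9,0.35,0,0,0,0],
    [0.5,-1,0.38,0,0,0,0]
  ]
}}

```text
t: 11.07
tcp_pos: [557.5, -1.6, 200.0]
eef_rot: [0.707, 0.707, -0.001, -0.001]
ft_force: [0.6, 0.5, -1.5]
grip_width: 56.0
finger_force: 30.0
```

Call:
{"fn": "servo_tool", "kwargs": {
  "plan": [
    [0.5,-0.12,0.04,0,0,0,0],
    [0.5,-0.24,0.08,0,0,0,0],
    [0.5,-0.36,0.13,0,0,0,0],
    [0.5,-0.48,0.18,0,0,0,0],
    [0.5,-0.6,0.23,0,0,0,0],
    [0.5,-0.72,0.28,0,0,0,0],
    [0.5,-0.84,0.33,0,0,0,0],
    [0.5,-0.93,0.37,0,0,0,0],
    [0.5,-0.985,0.388,0,0,0,0],
    [0.5,-0.985,0.388,0,0,0,0]
  ]
}}

```text
t: 11.9
tcp_pos: [616.0, -149.6, 200.3]
eef_rot: [0.708, 0.707, -0.001, -0.001]
ft_force: [0.7, -0.3, -2.1]
grip_width: 55.6
finger_force: 30.0
```

Run:
```python
from workcell import viewer,readout
from fit import *
import cv2
s=readout.sense();print(s['t'],s['tcp_pos'],s['ft_force'])
for c in('side','top'):
    im=viewer.read_camera(c);print(c)
    a=im[190:310,260:380] if c=='side' else im[90:210,270:390]
    cv2.imwrite(f'pics/{c}1.png',cv2.cvtColor(cv2.resize(a,(600,600),interpolation=cv2.INTER_CUBIC),cv2.COLOR_RGB2BGR))
x,y,z=s['tcp_pos']
fit('sleeve',(x,y),('side',),z-52)
fit('dock_spindle',(617,-146),('side',))
fit('burr',(434,155),('side',))
```

```text
11.9 [ 616.04665082 -149.64169642  200.30240395] [ 0.66019104 -0.33944334 -2.13660045]
side
top
sleeve side [ 618.5 -144.8] res 23.2 of 907
dock_spindle side [ 617.6 -146.8    7.3] res 7.7 of 1242
burr side [436.1 163.3] res 3.6 of 282
```

View pics/side1.png

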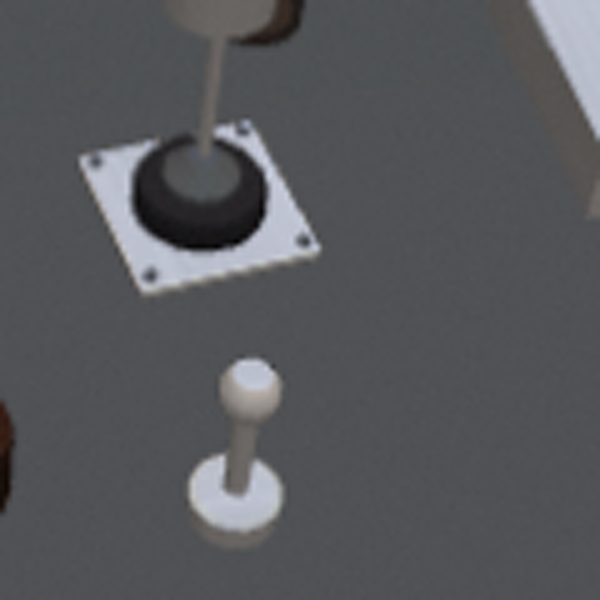

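Call:
{"fn": "servo_tool", "kwargs": {
  "plan": [
    [0.5,-0.01,-0.007,0,0,0,0],
    [0.5,-0.01,-0.007,0.05,0,0,0],
    [0.5,-0.01,-0.007,0.12,0,0,0],
    [0.5,-0.01,-0.007,0.2,0,0,0],
    [0.5,-0.01,-0.007,0.3,0,0,0],
    [0.5,-0.01,-0.007,0.4,0,0,0],
    [0.5,-0.01,-0.007,0.5,0,0,0],
    [0.5,-0.01,-0.007,0.6,0,0,0],
    [0.5,-0.01,-0.007,0.667,0,0,0],
    [0.5,-0.01,-0.007,0.667,0,0,0]
  ]
}}

```text
t: 12.98
tcp_pos: [613.4, -147.8, 97.9]
eef_rot: [0.707, 0.707, -0.001, -0.003]
ft_force: [-0.5, 0.7, -2.1]
grip_width: 55.8
finger_force: 30.0
```

Call:
{"fn": "servo_tool", "kwargs": {
  "plan": [
    [0.5,0,0,0.01,0,0,0],
    [0.5,0,0,0.02,0,0,0],
    [0.5,0,0,0.03,0,0,0],
    [0.5,0,0,0.04,0,0,0],
    [0.5,0,0,0.05,0,0,0],
    [0.5,0,0,0.06,0,0,0],
    [0.5,0,0,0.07,0,0,0],
    [0.5,0,0,0.08,0,0,0],
    [0.5,0,0,0.09,0,0,0],
    [0.5,0,0,0.1,0,0,0]
  ]
}}

```text
t: 13.82
tcp_pos: [615.8, -148.9, 86.8]
eef_rot: [0.707, 0.707, -0.0, -0.0]
ft_force: [-0.1, -1.0, -1.1]
grip_width: 56.1
finger_force: 30.0
```

Call:
{"fn": "servo_tool", "kwargs": {
  "plan": [
    [0.5,-0.004,0,0.008,0,0,0],
    [0.5,-0.004,0,0.015,0,0,0],
    [0.5,-0.004,0,0.022,0,0,0],
    [0.5,-0.004,0,0.03,0,0,0],
    [0.5,-0.004,0,0.037,0,0,0],
    [0.5,-0.004,0,0.044,0,0,0],
    [0.5,-0.004,0,0.048,0,0,0],
    [0.5,-0.004,0,0.052,0,0,0],
    [0.5,-0.004,0,0.055,0,0,0],
    [0.5,-0.004,0,0.055,0,0,0]
  ]
}}

```text
t: 14.65
tcp_pos: [615.8, -149.5, 78.7]
eef_rot: [0.707, 0.707, -0.0, -0.0]
ft_force: [-0.6, -0.1, -1.1]
grip_width: 55.8
finger_force: 30.0
```

Call:
{"fn": "servo_tool", "kwargs": {
  "plan": [
    [0.5,0,0,0.001,0,0,0],
    [0.5,0,0,0.002,0,0,0],
    [0.5,0,0,0.003,0,0,0],
    [0.5,0,0,0.004,0,0,0],
    [0.5,0,0,0.005,0,0,0],
    [0.5,0,0,0.006,0,0,0],
    [0.5,0,0,0.007,0,0,0],
    [0.5,0,0,0.008,0,0,0],
    [0.5,0,0,0.008,0,0,0],
    [0.5,0,0,0.008,0,0,0]
  ]
}}

```text
t: 15.48
tcp_pos: [615.9, -149.6, 77.9]
eef_rot: [0.707, 0.707, -0.0, 0.0]
ft_force: [-1.1, 0.6, 2.5]
grip_width: 55.5
finger_force: 30.0
```

Call:
{"fn": "servo_tool", "kwargs": {
  "plan": [
    [0.5,0,0,0.002,0,0,0],
    [0.5,0,0,0.002,0,0,0],
    [0.6,0,0,0.002,0,0,0],
    [0.75,0,0,0.002,0,0,0],
    [0.8,0,0,0.002,0,0,0],
    [0.8,0,0,0.002,0,0,0],
    [0.8,0,0,0.002,0,0,0],
    [0.8,0,0,-0.05,0,0,0],
    [0.8,0,0,-0.15,0,0,0],
    [0.8,0,0,-0.3,0,0,0]
  ]
}}

```text
t: 16.32
tcp_pos: [614.4, -148.9, 121.2]
eef_rot: [0.707, 0.707, -0.001, -0.002]
ft_force: [0.9, -0.1, -0.4]
grip_width: 73.4
finger_force: 0.0
```

Call:
{"fn": "servo_tool", "kwargs": {
  "plan": [
    [0.8,0,0,-0.12,0,0,0],
    [0.8,0,0,-0.25,0,0,0],
    [0.8,0,0,-0.4,0,0,0],
    [0.8,0.05,-0.2,-0.5,0,0,0],
    [0.8,0.1,-0.4,-0.5,0,0,0],
    [0.8,0.1,-0.6,-0.5,0,0,0],
    [0.8,0.1,-0.8,-0.5,0,0,0],
    [0.8,0.1,-0.95,-0.5,0,0,0],
    [0.8,0.1,-1,-0.5,0,0,0],
    [0.8,0.1,-1,-0.5,0,0,0]
  ]
}}

```text
t: 17.15
tcp_pos: [465.1, -134.7, 198.2]
eef_rot: [0.707, 0.707, 0.0, 0.001]
ft_force: [-0.2, -0.0, 0.1]
grip_width: 73.5
finger_force: 0.0
```

Run:
```python
from workcell import viewer,readout
from fit import *
import cv2
s=readout.sense();print(s['t'],s['tcp_pos'],s['ft_force'])
ims=[]
for c in('side','top'):
    im=viewer.read_camera(c)
    a=im[170:270,250:350] if c=='side' else im[110:210,280:380]
    ims.append(cv2.resize(a,(400,400),interpolation=cv2.INTER_CUBIC))
cv2.imwrite(f'pics/2.png',cv2.cvtColor(np.hstack(ims),cv2.COLOR_RGB2BGR))
fit('sleeve',(615.6,-150),('side','top'),26)
fit('head',(441,-145),('side','top'))
```

```text
17.15 [ 465.13226861 -134.72646541  198.1506304 ] [-0.20381361 -0.04724545  0.10766624]
sleeve side [ 617.1 -142.8] res 21.7 of 785
sleeve top [ 616.6 -147.5] res 166.3 of 326
head side [ 443.2 -137.5] res 1.7 of 467
head top [ 438.1 -143. ] res 213.7 of 82
```

View pics/2.png

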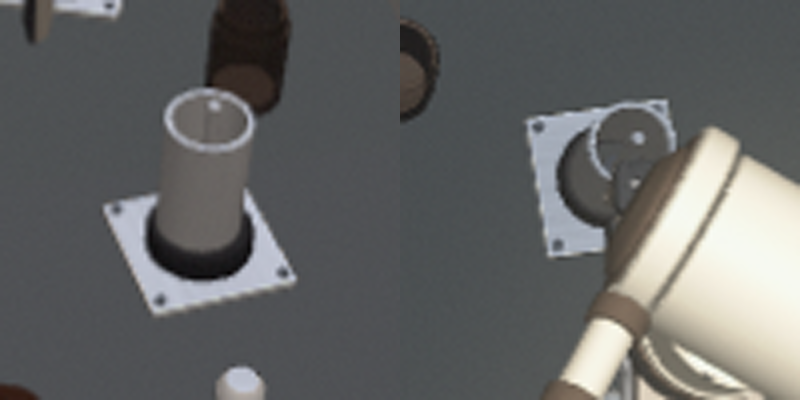

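Call:
{"fn": "servo_tool", "kwargs": {
  "plan": [
    [0.8,-0.03,-0.08,0.05,0,0,0],
    [0.8,-0.068,-0.162,0.12,0,0,0],
    [0.8,-0.068,-0.162,0.25,0,0,0],
    [0.8,-0.068,-0.162,0.4,0,0,0],
    [0.8,-0.068,-0.162,0.55,0,0,0],
    [0.8,-0.068,-0.162,0.7,0,0,0],
    [0.8,-0.068,-0.162,0.8,0,0,0],
    [0.8,-0.068,-0.162,0.8,0,0,0],
    [0.8,-0.068,-0.162,0.8,0,0,0],
    [0.8,-0.068,-0.162,0.8,0,0,0]
  ]
}}

```text
t: 18.28
tcp_pos: [442.6, -145.4, 78.6]
eef_rot: [0.707, 0.708, 0.0, 0.001]
ft_force: [-0.2, 0.0, 0.6]
grip_width: 73.4
finger_force: 0.0
```

Call:
{"fn": "servo_tool", "kwargs": {
  "plan": [
    [0.8,0,0,0.1,0,0,0],
    [0.8,0,0,0.2,0,0,0],
    [0.8,0,0,0.3,0,0,0],
    [0.8,0,0,0.31,0,0,0],
    [0.6,0,0,0.31,0,0,0],
    [0.4,0,0,0.31,0,0,0],
    [0.4,0,0,0.31,0,0,0],
    [0.4,0,0,0.31,0,0,0],
    [0.4,0,0,0.31,0,0,0],
    [0.4,0,0,0.31,0,0,0]
  ],
  "force": 10
}}

```text
t: 19.12
tcp_pos: [442.5, -145.4, 32.0]
eef_rot: [0.707, 0.707, 0.0, 0.001]
ft_force: [1.1, -0.5, 2.7]
grip_width: 44.7
finger_force: 10.0
```

Call:
{"fn": "servo_tool", "kwargs": {
  "plan": [
    [0.4,0,0,0,0,0,0],
    [0.4,0,0,0,0,0,0],
    [0.4,0,0,0,0,0,0],
    [0.4,0,0,0,0,0,0],
    [0.4,0,0,0,0,0,0],
    [0.4,0,0,0,0,0,0],
    [0.4,0,0,0,0,0,0],
    [0.4,0,0,0,0,0,0],
    [0.4,0,0,0,0,0,0],
    [0.4,0,0,0,0,0,0]
  ],
  "force": 30
}}

```text
t: 19.95
tcp_pos: [442.6, -145.5, 32.0]
eef_rot: [0.707, 0.707, 0.0, 0.001]
ft_force: [0.4, 0.1, 5.5]
grip_width: 43.5
finger_force: 30.0
```

Call:
{"fn": "servo_tool", "kwargs": {
  "plan": [
    [0.4,0,0,-0.02,0,0,0],
    [0.4,0,0,-0.06,0,0,0],
    [0.4,0,0,-0.14,0,0,0],
    [0.4,0,0,-0.27,0,0,0],
    [0.4,0,0,-0.42,0,0,0],
    [0.4,0,0,-0.58,0,0,0],
    [0.4,0,0,-0.74,0,0,0],
    [0.4,0,0,-0.88,0,0,0],
    [0.4,0,0,-0.97,0,0,0],
    [0.4,0,0,-1,0,0,0]
  ]
}}

```text
t: 20.78
tcp_pos: [442.3, -145.4, 183.5]
eef_rot: [0.707, 0.707, 0.0, 0.002]
ft_force: [0.3, 0.1, -1.9]
grip_width: 43.5
finger_force: 30.0
```

Call:
{"fn": "servo_tool", "kwargs": {
  "plan": [
    [0.4,0,0.04,0,0,0,0],
    [0.4,0,0.12,0,0,0,0],
    [0.4,0,0.24,0,0,0,0],
    [0.4,-0.01,0.38,0,0,0,0],
    [0.4,-0.02,0.54,0,0,0,0],
    [0.4,-0.03,0.7,0,0,0,0],
    [0.4,-0.03,0.82,0,0,0,0],
    [0.4,-0.03,0.9,0,0,0,0],
    [0.4,-0.03,0.96,0,0,0,0],
    [0.4,-0.03,1,0,0,0,0]
  ]
}}

```text
t: 21.62
tcp_pos: [591.6, -148.6, 178.5]
eef_rot: [0.707, 0.708, -0.001, -0.002]
ft_force: [0.7, -0.2, -2.0]
grip_width: 43.4
finger_force: 30.0
```

Call:
{"fn": "servo_tool", "kwargs": {
  "plan": [
    [0.4,0,0.04,0,0,0,0],
    [0.4,0,0.08,0,0,0,0],
    [0.4,0,0.12,0,0,0,0],
    [0.4,0,0.15,0,0,0,0],
    [0.4,0,0.16,0,0,0,0],
    [0.4,0,0.16,0,0,0,0],
    [0.4,0,0.16,0,0,0,0],
    [0.4,0,0.16,0,0,0,0],
    [0.4,0,0.16,0,0,0,0],
    [0.4,0,0.16,0,0,0,0]
  ]
}}

```text
t: 22.45
tcp_pos: [615.4, -149.2, 181.1]
eef_rot: [0.707, 0.707, -0.0, -0.0]
ft_force: [-1.5, -1.4, -1.1]
grip_width: 43.3
finger_force: 30.0
```

Run:
```python
from workcell import viewer,readout
from fit import *
import cv2
s=readout.sense();print(s['t'],s['tcp_pos'],s['ft_force'])
im=viewer.read_camera('side')
a=im[130:250,250:370]
cv2.imwrite(f'pics/3.png',cv2.cvtColor(cv2.resize(a,(600,600),interpolation=cv2.INTER_CUBIC),cv2.COLOR_RGB2BGR))
fit('head',(615.6,-150),('side',),s['tcp_pos'][2]-31)
fit('sleeve',(615.6,-150),('side',),26)
```

```text
22.45 [ 615.36836822 -149.24974292  181.11865747] [-1.48438822 -1.38796608 -1.05590842]
head side [ 617.6 -142.8] res 32.7 of 478
sleeve side [ 616.1 -145.4] res 34.2 of 783
```

View pics/3.png

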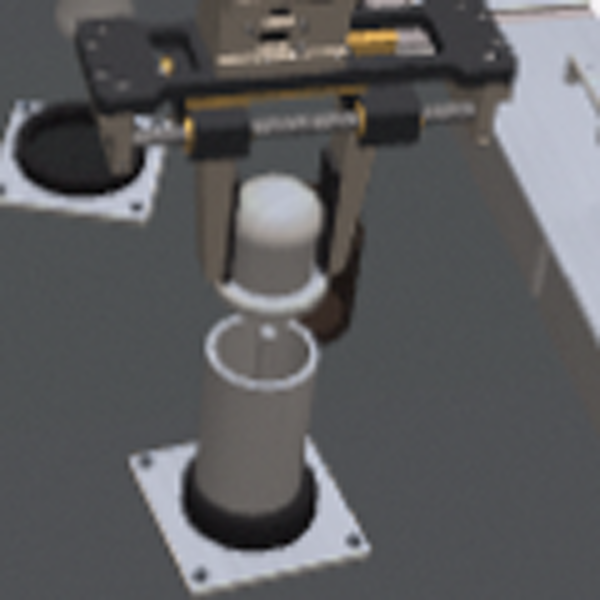

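Call:
{"fn": "servo_tool", "kwargs": {
  "plan": [
    [0.4,0,-0.004,0.03,0,0,0],
    [0.4,0,-0.004,0.08,0,0,0],
    [0.4,0,-0.004,0.13,0,0,0],
    [0.4,0,-0.004,0.17,0,0,0],
    [0.4,0,-0.004,0.19,0,0,0],
    [0.4,0,-0.004,0.2,0,0,0],
    [0.4,0,-0.004,0.21,0,0,0],
    [0.4,0,-0.004,0.22,0,0,0],
    [0.4,0,-0.004,0.23,0,0,0],
    [0.4,0,-0.004,0.24,0,0,0]
  ]
}}

```text
t: 23.43
tcp_pos: [615.1, -149.3, 145.2]
eef_rot: [0.707, 0.707, 0.0, 0.0]
ft_force: [0.1, 0.6, -1.7]
grip_width: 43.1
finger_force: 30.0
```

Call:
{"fn": "servo_tool", "kwargs": {
  "plan": [
    [0.4,0,0,0.004,0,0,0],
    [0.4,0,0,0.008,0,0,0],
    [0.4,0,0,0.012,0,0,0],
    [0.4,0,0,0.016,0,0,0],
    [0.4,0,0,0.02,0,0,0],
    [0.4,0,0,0.023,0,0,0],
    [0.4,0,0,0.026,0,0,0],
    [0.4,0,0,0.029,0,0,0],
    [0.4,0,0,0.03,0,0,0],
    [0.4,0,0,0.03,0,0,0]
  ]
}}

```text
t: 24.27
tcp_pos: [614.9, -149.2, 140.5]
eef_rot: [0.707, 0.707, -0.0, -0.0]
ft_force: [0.5, 0.1, -0.6]
grip_width: 43.4
finger_force: 30.0
```

Spigot is in (below 147) with no contact. Continue the last 3.5 mm.

Call:
{"fn": "servo_tool", "kwargs": {
  "plan": [
    [0.4,0,0,0.003,0,0,0],
    [0.4,0,0,0.006,0,0,0],
    [0.4,0,0,0.009,0,0,0],
    [0.4,0,0,0.012,0,0,0],
    [0.4,0,0,0.015,0,0,0],
    [0.4,0,0,0.017,0,0,0],
    [0.4,0,0,0.019,0,0,0],
    [0.4,0,0,0.021,0,0,0],
    [0.4,0,0,0.021,0,0,0],
    [0.4,0,0,0.021,0,0,0]
  ]
}}

```text
t: 25.1
tcp_pos: [615.1, -149.3, 138.1]
eef_rot: [0.707, 0.707, 0.0, 0.0]
ft_force: [-1.7, 1.2, 4.2]
grip_width: 43.7
finger_force: 30.0
```

Call:
{"fn": "servo_tool", "kwargs": {
  "plan": [
    [0.4,0,0,0.002,0,0,0],
    [0.5,0,0,0.002,0,0,0],
    [0.6,0,0,0.002,0,0,0],
    [0.75,0,0,0.002,0,0,0],
    [0.8,0,0,0.002,0,0,0],
    [0.8,0,0,0.002,0,0,0],
    [0.8,0,0,0.002,0,0,0],
    [0.8,0,0,-0.05,0,0,0],
    [0.8,0,0,-0.15,0,0,0],
    [0.8,0,0,-0.3,0,0,0]
  ]
}}

```text
t: 25.93
tcp_pos: [613.6, -148.7, 181.1]
eef_rot: [0.707, 0.707, -0.001, -0.002]
ft_force: [0.4, -0.1, -0.4]
grip_width: 73.6
finger_force: 0.0
```

Call:
{"fn": "servo_tool", "kwargs": {
  "plan": [
    [0.8,0,0,-0.1,0,0,0],
    [0.8,0,0,-0.15,0,0,0],
    [0.8,0.1,0.05,-0.15,0,0,0],
    [0.8,0.25,0.1,-0.15,0,0,0],
    [0.8,0.4,0.18,-0.15,0,0,0],
    [0.8,0.55,0.25,-0.15,0,0,0],
    [0.8,0.7,0.32,-0.15,0,0,0],
    [0.8,0.85,0.39,-0.15,0,0,0],
    [0.8,0.95,0.45,-0.15,0,0,0],
    [0.8,0.97,0.452,-0.15,0,0,0]
  ]
}}

```text
t: 26.77
tcp_pos: [683.3, -0.9, 204.5]
eef_rot: [0.706, 0.708, 0.0, -0.0]
ft_force: [-0.1, 0.2, 0.0]
grip_width: 73.1
finger_force: 0.0
```

Run:
```python
from workcell import viewer,readout
from fit import *
import cv2
s=readout.sense();print(s['t'],s['tcp_pos'],s['ft_force'])
im=viewer.read_camera('side')
a=im[110:260,230:380]
cv2.imwrite(f'pics/4.png',cv2.cvtColor(cv2.resize(a,(600,600),interpolation=cv2.INTER_CUBIC),cv2.COLOR_RGB2BGR))
fit('head',(615.6,-150),('side',),106)
fit('jar',(682,-4),('side',))
```

```text
26.7667 [683.26591624  -0.88022955 204.4705458 ] [-0.09285601  0.17935977  0.02782232]
head side [ 617.6 -141.1] res 14.6 of 450
jar side [691.1   8.1] res 165.0 of 367
```

View pics/4.png

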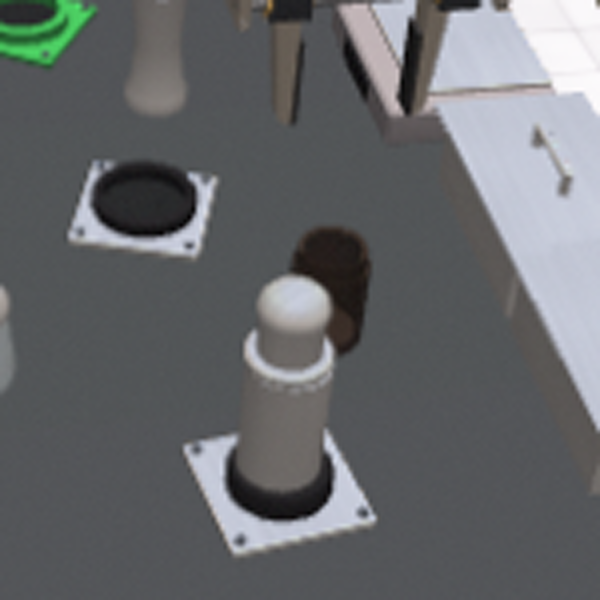

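Call:
{"fn": "servo_tool", "kwargs": {
  "plan": [
    [0.85,0,0,0,0,0,-0.05],
    [0.85,0,0,0,0,0,-0.12],
    [0.85,0,0,0,0,0,-0.19],
    [0.85,0,0,0,0,0,-0.26],
    [0.85,0,0,0,0,0,-0.33],
    [0.85,0,0,0,0,0,-0.4],
    [0.85,0,0,0,0,0,-0.47],
    [0.85,0,0,0,0,0,-0.54],
    [0.85,0,0,0,0,0,-0.61],
    [0.85,0,0,0,0,0,-0.65]
  ]
}}

```text
t: 27.75
tcp_pos: [682.0, -5.5, 204.9]
eef_rot: [0.269, 0.963, -0.0, -0.0]
ft_force: [0.2, 0.3, 1.2]
grip_width: 78.2
finger_force: 0.0
```

Call:
{"fn": "servo_tool", "kwargs": {
  "plan": [
    [0.85,0,0,0,0,0,-0.07],
    [0.85,0,0,0,0,0,-0.14],
    [0.85,0,0,0,0,0,-0.21],
    [0.85,0,0,0.05,0,0,-0.28],
    [0.85,0,0,0.15,0,0,-0.34],
    [0.85,0,0,0.25,0,0,-0.35],
    [0.85,0,0,0.35,0,0,-0.35],
    [0.85,0,0,0.45,0,0,-0.35],
    [0.85,0,0,0.5,0,0,-0.35],
    [0.85,0,0,0.5,0,0,-0.35]
  ]
}}

```text
t: 28.58
tcp_pos: [680.8, -4.7, 127.5]
eef_rot: [0.0, 1.0, 0.0, -0.002]
ft_force: [-0.8, 0.7, -0.4]
grip_width: 77.9
finger_force: 0.0
```

Call:
{"fn": "servo_tool", "kwargs": {
  "plan": [
    [0.85,0,0,0.1,0,0,0],
    [0.85,0,0,0.2,0,0,0],
    [0.85,0,0,0.32,0,0,0],
    [0.85,0,0,0.44,0,0,0],
    [0.85,0,0,0.54,0,0,0],
    [0.85,0,0,0.6,0,0,0],
    [0.85,0,0,0.62,0,0,0],
    [0.85,0,0,0.62,0,0,0],
    [0.6,0,0,0.62,0,0,0],
    [0.5,0,0,0.62,0,0,0]
  ],
  "force": 8
}}

```text
t: 29.42
tcp_pos: [683.7, -3.9, 38.4]
eef_rot: [-0.0, 1.0, -0.0, 0.001]
ft_force: [0.2, -0.7, 0.1]
grip_width: 66.9
finger_force: 0.0
```

Call:
{"fn": "servo_tool", "kwargs": {
  "plan": [
    [0.5,0,0,0,0,0,0],
    [0.5,0,0,0,0,0,0],
    [0.5,0,0,0,0,0,0],
    [0.5,0,0,0,0,0,0],
    [0.5,0,0,0,0,0,0],
    [0.5,0,0,0,0,0,0],
    [0.5,0,0,0,0,0,0],
    [0.5,0,0,0,0,0,0],
    [0.5,0,0,0,0,0,0],
    [0.5,0,0,0,0,0,0]
  ],
  "force": 25
}}

```text
t: 30.25
tcp_pos: [683.4, -3.7, 38.1]
eef_rot: [-0.0, 1.0, -0.0, 0.001]
ft_force: [-0.9, 1.4, 5.4]
grip_width: 55.4
finger_force: 25.0
```

Call:
{"fn": "servo_tool", "kwargs": {
  "plan": [
    [0.5,0,0,-0.03,0,0,0],
    [0.5,0,0,-0.1,0,0,0],
    [0.5,0,0,-0.2,0,0,0],
    [0.5,0.02,0.03,-0.3,0,0,0],
    [0.5,0.08,0.12,-0.36,0,0,0],
    [0.5,0.16,0.24,-0.4,0,0,0],
    [0.5,0.25,0.37,-0.4,0,0,0],
    [0.5,0.34,0.5,-0.4,0,0,0],
    [0.5,0.43,0.63,-0.4,0,0,0],
    [0.5,0.5,0.73,-0.4,0,0,0]
  ]
}}

```text
t: 31.08
tcp_pos: [606.7, 107.5, 98.5]
eef_rot: [-0.001, 1.0, 0.0, 0.001]
ft_force: [-0.8, 0.1, -3.0]
grip_width: 56.0
finger_force: 25.0
```

Call:
{"fn": "servo_tool", "kwargs": {
  "plan": [
    [0.5,0.07,0.1,0,0,0,0],
    [0.5,0.14,0.2,0,0,0,0],
    [0.5,0.18,0.27,0,0,0,0],
    [0.5,0.193,0.292,0,0,0,0],
    [0.5,0.193,0.292,0,0,0,0],
    [0.5,0.193,0.292,0,0,0,0],
    [0.5,0.193,0.292,0,0,0,0],
    [0.5,0.193,0.292,0,0,0,0],
    [0.5,0.193,0.292,0,0,0,0],
    [0.5,0.193,0.292,0,0,0,0]
  ]
}}

```text
t: 31.92
tcp_pos: [578.8, 149.0, 96.9]
eef_rot: [-0.0, 1.0, -0.0, 0.0]
ft_force: [0.1, 0.0, -1.9]
grip_width: 55.4
finger_force: 25.0
```

Run:
```python
from workcell import viewer,readout
from fit import *
import cv2
s=readout.sense();print(s['t'],s['tcp_pos'],s['ft_force'])
im=viewer.read_camera('side')
a=im[90:210,210:330]
cv2.imwrite(f'pics/5.png',cv2.cvtColor(cv2.resize(a,(600,600),interpolation=cv2.INTER_CUBIC),cv2.COLOR_RGB2BGR))
fit('jar',(578,149),('side',),s['tcp_pos'][2]-37.5)
fit('dock_well',(578,149),('side',))
```

```text
31.9167 [578.77719493 149.04637921  96.85123153] [ 0.0628681   0.04849271 -1.91923491]
jar side [577.9 145.4] res 256.2 of 242
dock_well side [582.  157.3  62. ] res 39.3 of 642
```

View pics/5.png

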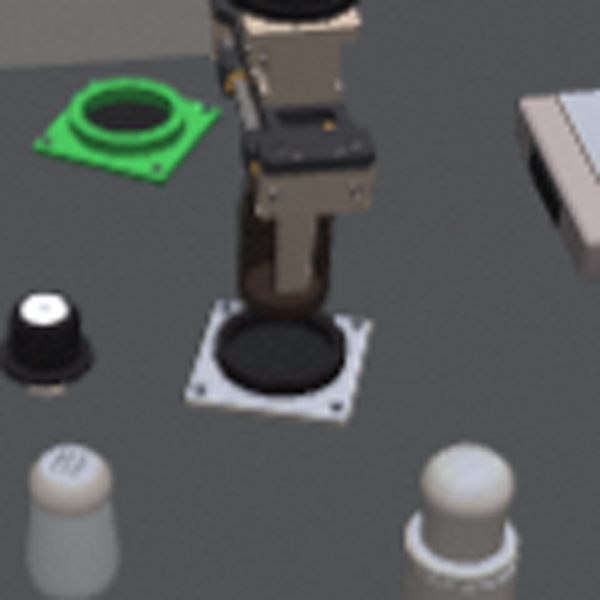

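Run:
```python
from fit import *
m=viewer.camera_model('side')
q=lambda x,y,z:((proj(m,[[x,y,z]])[0]-[210,90])*5+2).round(1)
t=A
for x,y in((578,149),(580,156)):
  print(q(x,y,22),[((proj(m,np.c_[x+41.5*np.cos(t),y+41.5*np.sin(t),0*t+22])-[210,90])*5+2)[:,i].min().round() for i in(0,1)],[((proj(m,np.c_[x+41.5*np.cos(t),y+41.5*np.sin(t),0*t+22])-[210,90])*5+2)[:,i].max().round() for i in(0,1)])
  e=(proj(m,np.c_[x+28*np.cos(t),y+28*np.sin(t),0*t+59.5])-[210,90])*5+2
  print('jar',e.min(0).round(),e.max(0).round())
```

```text
[276.6 345.7] [np.float64(209.0), np.float64(305.0)] [np.float64(344.0), np.float64(388.0)]
jar [232. 269.] [325. 324.]
[277.8 338.5] [np.float64(211.0), np.float64(298.0)] [np.float64(345.0), np.float64(380.0)]
jar [234. 262.] [326. 317.]
```

Call:
{"fn": "servo_tool", "kwargs": {
  "plan": [
    [0.5,0,0.003,0.03,0,0,0],
    [0.5,0,0.003,0.08,0,0,0],
    [0.5,0,0.003,0.14,0,0,0],
    [0.5,0,0.003,0.19,0,0,0],
    [0.5,0,0.003,0.22,0,0,0],
    [0.5,0,0.003,0.24,0,0,0],
    [0.5,0,0.003,0.255,0,0,0],
    [0.5,0,0.003,0.265,0,0,0],
    [0.5,0,0.003,0.275,0,0,0],
    [0.5,0,0.003,0.285,0,0,0]
  ]
}}

```text
t: 32.9
tcp_pos: [578.9, 150.0, 54.4]
eef_rot: [-0.0, 1.0, 0.0, 0.0]
ft_force: [-0.1, 0.5, -2.3]
grip_width: 55.3
finger_force: 25.0
```

Call:
{"fn": "servo_tool", "kwargs": {
  "plan": [
    [0.5,0,0,0.006,0,0,0],
    [0.5,0,0,0.012,0,0,0],
    [0.5,0,0,0.018,0,0,0],
    [0.5,0,0,0.024,0,0,0],
    [0.5,0,0,0.03,0,0,0],
    [0.5,0,0,0.036,0,0,0],
    [0.5,0,0,0.042,0,0,0],
    [0.5,0,0,0.046,0,0,0],
    [0.5,0,0,0.048,0,0,0],
    [0.5,0,0,0.05,0,0,0]
  ]
}}

```text
t: 33.73
tcp_pos: [578.5, 150.0, 46.6]
eef_rot: [-0.0, 1.0, 0.0, -0.0]
ft_force: [0.2, 0.1, -1.5]
grip_width: 55.2
finger_force: 25.0
```

Well entered freely. Final 1–2 mm.

Call:
{"fn": "servo_tool", "kwargs": {
  "plan": [
    [0.5,0,0,0.002,0,0,0],
    [0.5,0,0,0.004,0,0,0],
    [0.5,0,0,0.005,0,0,0],
    [0.5,0,0,0.006,0,0,0],
    [0.5,0,0,0.007,0,0,0],
    [0.5,0,0,0.008,0,0,0],
    [0.5,0,0,0.009,0,0,0],
    [0.5,0,0,0.01,0,0,0],
    [0.5,0,0,0.01,0,0,0],
    [0.5,0,0,0.01,0,0,0]
  ]
}}

```text
t: 34.57
tcp_pos: [578.6, 150.0, 46.0]
eef_rot: [-0.001, 1.0, -0.0, -0.0]
ft_force: [-4.5, -0.0, 6.7]
grip_width: 55.2
finger_force: 25.0
```

Call:
{"fn": "servo_tool", "kwargs": {
  "plan": [
    [0.5,0,0,-0.002,0,0,0],
    [0.6,0,0,-0.002,0,0,0],
    [0.7,0,0,-0.002,0,0,0],
    [0.8,0,0,-0.002,0,0,0],
    [0.8,0,0,-0.002,0,0,0],
    [0.8,0,0,-0.05,0,0,0],
    [0.8,0,0,-0.15,0,0,0],
    [0.8,0,0,-0.3,0,0,0],
    [0.8,0,0,-0.45,0,0,0],
    [0.8,0,0,-0.6,0,0,0]
  ]
}}

```text
t: 35.4
tcp_pos: [578.5, 150.0, 136.4]
eef_rot: [-0.0, 1.0, 0.0, 0.0]
ft_force: [0.1, 0.3, 0.4]
grip_width: 73.7
finger_force: 0.0
```

Call:
{"fn": "servo_tool", "kwargs": {
  "plan": [
    [0.8,0.05,0,0,0,0,0],
    [0.8,0.15,0.01,0,0,0,0],
    [0.8,0.3,0.02,0,0,0,0],
    [0.8,0.45,0.03,0,0,0,0],
    [0.8,0.6,0.034,0,0,0,0],
    [0.8,0.75,0.034,0,0,0,0],
    [0.8,0.87,0.034,0,0,0,0],
    [0.8,0.94,0.034,0,0,0,0],
    [0.8,0.959,0.034,0,0,0,0],
    [0.8,0.959,0.034,0,0,0,0]
  ]
}}

```text
t: 36.23
tcp_pos: [433.9, 155.0, 134.8]
eef_rot: [-0.001, 1.0, -0.0, -0.0]
ft_force: [0.7, 0.1, -0.5]
grip_width: 73.3
finger_force: 0.0
```

Run:
```python
from workcell import viewer,readout
from fit import *
import cv2
s=readout.sense();print(s['t'],s['tcp_pos'],s['ft_force'])
ims=[]
for c in('side','top'):
    im=viewer.read_camera(c)
    a=im[90:190,200:300] if c=='side' else im[110:210,170:270]
    ims.append(cv2.resize(a,(400,400),interpolation=cv2.INTER_CUBIC))
cv2.imwrite(f'pics/6.png',cv2.cvtColor(np.hstack(ims),cv2.COLOR_RGB2BGR))
fit('jar',(578,150),('side','top'),8)
fit('burr',(434,155),('side',))
```

```text
36.2333 [433.92615163 154.99763637 134.80336185] [ 0.74602438  0.14115176 -0.4961427 ]
jar side [582.5 165.4] res 38.6 of 445
jar top [578.3 149.2] res 17.0 of 384
burr side [436.8 162.8] res 3.0 of 281
```

View pics/6.png

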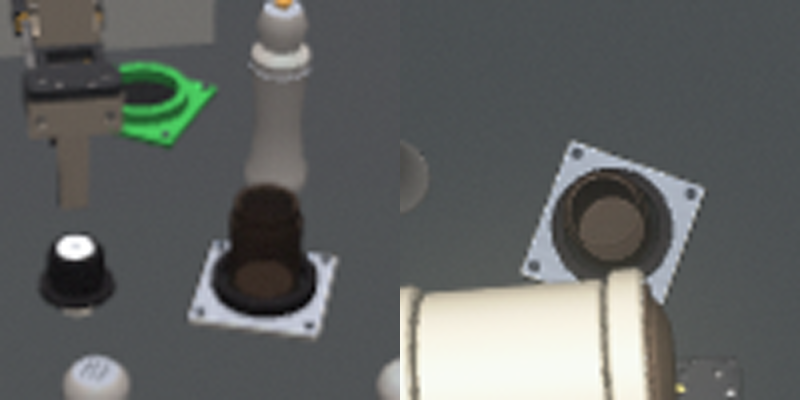

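Call:
{"fn": "servo_tool", "kwargs": {
  "plan": [
    [0.8,0,0,0.05,0,0,0],
    [0.8,0,0,0.15,0,0,0],
    [0.8,0,0,0.3,0,0,0],
    [0.8,0,0,0.45,0,0,0],
    [0.8,0,0,0.58,0,0,0],
    [0.8,0,0,0.64,0,0,0],
    [0.8,0,0,0.66,0,0,0],
    [0.8,0,0,0.66,0,0,0],
    [0.6,0,0,0.66,0,0,0],
    [0.4,0,0,0.66,0,0,0]
  ],
  "force": 8
}}

```text
t: 37.32
tcp_pos: [435.9, 155.1, 37.4]
eef_rot: [-0.001, 1.0, 0.0, 0.001]
ft_force: [-0.4, 0.3, -0.1]
grip_width: 62.1
finger_force: 0.0
```

Call:
{"fn": "servo_tool", "kwargs": {
  "plan": [
    [0.4,0,0,0,0,0,0],
    [0.4,0,0,0,0,0,0],
    [0.4,0,0,0,0,0,0],
    [0.4,0,0,0,0,0,0],
    [0.4,0,0,0,0,0,0],
    [0.4,0,0,0,0,0,0],
    [0.4,0,0,0,0,0,0],
    [0.4,0,0,0,0,0,0],
    [0.4,0,0,0,0,0,0],
    [0.4,0,0,0,0,0,0]
  ],
  "force": 20
}}

```text
t: 38.15
tcp_pos: [435.2, 155.0, 36.7]
eef_rot: [-0.0, 1.0, 0.0, 0.0]
ft_force: [-0.5, 1.2, 5.6]
grip_width: 41.2
finger_force: 20.0
```

Call:
{"fn": "servo_tool", "kwargs": {
  "plan": [
    [0.4,0,0,-0.03,0,0,0],
    [0.4,0,0,-0.1,0,0,0],
    [0.4,0,0,-0.2,0,0,0],
    [0.4,0,0,-0.32,0,0,0],
    [0.4,0,0,-0.45,0,0,0],
    [0.4,0,0,-0.57,0,0,0],
    [0.4,0,0,-0.66,0,0,0],
    [0.4,0,0,-0.7,0,0,0],
    [0.4,0,0,-0.7,0,0,0],
    [0.4,0,0,-0.7,0,0,0]
  ]
}}

```text
t: 38.98
tcp_pos: [434.4, 154.9, 140.9]
eef_rot: [-0.0, 1.0, -0.0, -0.0]
ft_force: [-0.4, -0.4, -1.2]
grip_width: 41.7
finger_force: 20.0
```

Call:
{"fn": "servo_tool", "kwargs": {
  "plan": [
    [0.4,-0.04,0,0,0,0,0],
    [0.4,-0.12,-0.01,0,0,0,0],
    [0.4,-0.24,-0.02,0,0,0,0],
    [0.4,-0.38,-0.03,0,0,0,0],
    [0.4,-0.54,-0.035,0,0,0,0],
    [0.4,-0.7,-0.035,0,0,0,0],
    [0.4,-0.83,-0.035,0,0,0,0],
    [0.4,-0.92,-0.035,0,0,0,0],
    [0.4,-0.959,-0.035,0,0,0,0],
    [0.4,-0.959,-0.035,0,0,0,0]
  ]
}}

```text
t: 39.82
tcp_pos: [578.9, 149.6, 139.8]
eef_rot: [-0.0, 1.0, -0.0, -0.001]
ft_force: [0.1, -0.5, -1.3]
grip_width: 41.1
finger_force: 20.0
```

Call:
{"fn": "servo_tool", "kwargs": {
  "plan": [
    [0.4,0,0,0,0,0,0],
    [0.4,0,0,0,0,0,0],
    [0.4,0,0,0.02,0,0,0],
    [0.4,0,0,0.04,0,0,0],
    [0.4,0,0,0.06,0,0,0],
    [0.4,0,0,0.07,0,0,0],
    [0.4,0,0,0.08,0,0,0],
    [0.4,0,0,0.08,0,0,0],
    [0.4,0,0,0.08,0,0,0],
    [0.4,0,0,0.08,0,0,0]
  ]
}}

```text
t: 40.65
tcp_pos: [578.6, 149.9, 129.3]
eef_rot: [-0.0, 1.0, 0.0, 0.0]
ft_force: [0.9, -0.8, -1.0]
grip_width: 41.6
finger_force: 20.0
```

Run:
```python
from workcell import viewer,readout
import cv2
s=readout.sense();print(s['t'],s['tcp_pos'],s['ft_force'])
im=viewer.read_camera('side')
a=im[80:200,210:330]
cv2.imwrite(f'pics/7.png',cv2.cvtColor(cv2.resize(a,(600,600),interpolation=cv2.INTER_CUBIC),cv2.COLOR_RGB2BGR))
```

```text
40.65 [578.5982347  149.85613086 129.29530895] [ 0.86939164 -0.82147788 -0.96421831]
```

View pics/7.png

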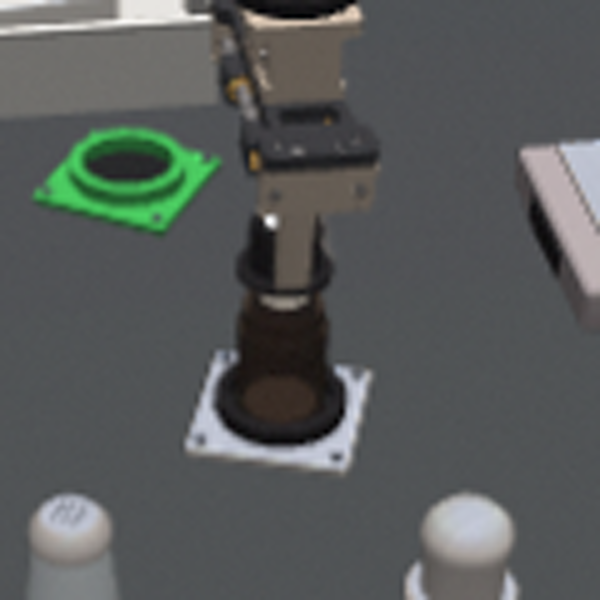

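Call:
{"fn": "servo_tool", "kwargs": {
  "plan": [
    [0.4,0,0,0.01,0,0,0],
    [0.4,0,0,0.022,0,0,0],
    [0.4,0,0,0.034,0,0,0],
    [0.4,0,0,0.046,0,0,0],
    [0.4,0,0,0.058,0,0,0],
    [0.4,0,0,0.07,0,0,0],
    [0.4,0,0,0.08,0,0,0],
    [0.4,0,0,0.088,0,0,0],
    [0.4,0,0,0.094,0,0,0],
    [0.4,0,0,0.1,0,0,0]
  ]
}}

```text
t: 41.53
tcp_pos: [578.5, 149.8, 114.1]
eef_rot: [-0.0, 1.0, -0.0, 0.0]
ft_force: [0.7, 0.2, -0.7]
grip_width: 41.3
finger_force: 20.0
```

Call:
{"fn": "servo_tool", "kwargs": {
  "plan": [
    [0.4,0,0,0.006,0,0,0],
    [0.4,0,0,0.012,0,0,0],
    [0.4,0,0,0.018,0,0,0],
    [0.4,0,0,0.024,0,0,0],
    [0.4,0,0,0.03,0,0,0],
    [0.4,0,0,0.036,0,0,0],
    [0.4,0,0,0.04,0,0,0],
    [0.4,0,0,0.043,0,0,0],
    [0.4,0,0,0.045,0,0,0],
    [0.4,0,0,0.045,0,0,0]
  ]
}}

```text
t: 42.37
tcp_pos: [578.4, 149.8, 107.3]
eef_rot: [-0.0, 1.0, -0.0, -0.0]
ft_force: [-0.4, 0.6, -0.9]
grip_width: 41.3
finger_force: 20.0
```

Call:
{"fn": "servo_tool", "kwargs": {
  "plan": [
    [0.4,0,0,0.002,0,0,0],
    [0.4,0,0,0.004,0,0,0],
    [0.4,0,0,0.005,0,0,0],
    [0.4,0,0,0.006,0,0,0],
    [0.4,0,0,0.007,0,0,0],
    [0.4,0,0,0.008,0,0,0],
    [0.4,0,0,0.009,0,0,0],
    [0.4,0,0,0.01,0,0,0],
    [0.4,0,0,0.01,0,0,0],
    [0.4,0,0,0.01,0,0,0]
  ]
}}

```text
t: 43.2
tcp_pos: [578.8, 149.8, 106.6]
eef_rot: [-0.001, 1.0, -0.0, 0.0]
ft_force: [-1.7, 0.2, 5.0]
grip_width: 40.9
finger_force: 20.0
```

Call:
{"fn": "servo_tool", "kwargs": {
  "plan": [
    [0.4,0,0,0,0,0,0],
    [0.5,0,0,0,0,0,0],
    [0.65,0,0,0,0,0,0],
    [0.8,0,0,0,0,0,0],
    [0.8,0,0,0,0,0,0],
    [0.8,0,0,0,0,0,0],
    [0.8,0,0,-0.05,0,0,0],
    [0.8,0,0,-0.15,0,0,0],
    [0.8,0,0,-0.28,0,0,0],
    [0.8,0,0,-0.4,0,0,0]
  ]
}}

```text
t: 44.03
tcp_pos: [578.4, 149.8, 167.0]
eef_rot: [-0.0, 1.0, 0.0, -0.0]
ft_force: [0.4, 0.0, -0.5]
grip_width: 73.7
finger_force: 0.0
```

Call:
{"fn": "servo_tool", "kwargs": {
  "plan": [
    [0.8,0.02,-0.04,0,0,0,0],
    [0.8,0.06,-0.12,0,0,0,0],
    [0.8,0.1,-0.23,0,0,0,0],
    [0.8,0.15,-0.36,0,0,0,0],
    [0.8,0.2,-0.5,0,0,0,0],
    [0.8,0.24,-0.62,0,0,0,0],
    [0.8,0.28,-0.74,0,0,0,0],
    [0.8,0.32,-0.84,0,0,0,0],
    [0.8,0.36,-0.92,0,0,0,0],
    [0.8,0.4,-1,0,0,0,0]
  ]
}}

```text
t: 44.87
tcp_pos: [517.6, -1.2, 165.1]
eef_rot: [-0.0, 1.0, 0.0, -0.001]
ft_force: [0.5, -0.3, 0.4]
grip_width: 73.4
finger_force: 0.0
```

Call:
{"fn": "servo_tool", "kwargs": {
  "plan": [
    [0.8,0.04,-0.1,0,0,0,0],
    [0.8,0.08,-0.2,0,0,0,0],
    [0.8,0.12,-0.3,0,0,0,0],
    [0.8,0.16,-0.4,0,0,0,0],
    [0.8,0.2,-0.5,0,0,0,0],
    [0.8,0.24,-0.6,0,0,0,0],
    [0.8,0.28,-0.7,0,0,0,0],
    [0.8,0.32,-0.8,0,0,0,0],
    [0.8,0.36,-0.9,0,0,0,0],
    [0.8,0.387,-1,0,0,0,0]
  ]
}}

```text
t: 45.7
tcp_pos: [459.5, -150.9, 165.1]
eef_rot: [-0.0, 1.0, 0.0, -0.001]
ft_force: [-0.2, -0.0, 0.1]
grip_width: 73.7
finger_force: 0.0
```

Call:
{"fn": "servo_tool", "kwargs": {
  "plan": [
    [0.8,0,-0.1,0,0,0,0],
    [0.8,0,-0.22,0,0,0,0],
    [0.8,0,-0.35,0,0,0,0],
    [0.8,0,-0.48,0,0,0,0],
    [0.8,0,-0.6,0,0,0,0],
    [0.8,0,-0.72,0,0,0,0],
    [0.8,0,-0.83,0,0,0,0],
    [0.8,0,-0.92,0,0,0,0],
    [0.8,0,-0.98,0,0,0,0],
    [0.8,0,-1,0,0,0,0]
  ]
}}

```text
t: 46.53
tcp_pos: [460.7, -301.5, 165.7]
eef_rot: [0.0, 1.0, -0.0, -0.0]
ft_force: [0.7, 0.1, 0.0]
grip_width: 73.7
finger_force: 0.0
```

Run:
```python
from workcell import viewer,readout
from fit import *
import cv2
s=readout.sense();print(s['t'],s['tcp_pos'],s['ft_force'])
ims=[]
for c in('side','top'):
    im=viewer.read_camera(c)
    a=im[90:190,200:300] if c=='side' else im[110:210,170:270]
    ims.append(cv2.resize(a,(400,400),interpolation=cv2.INTER_CUBIC))
cv2.imwrite(f'pics/8.png',cv2.cvtColor(np.hstack(ims),cv2.COLOR_RGB2BGR))
fit('burr',(578,150),('top','side'),70)
fit('cap',(460,-307),('side',))
```

```text
46.5333 [ 460.65539661 -301.51087756  165.6994256 ] [0.66694142 0.13764452 0.01703142]
burr top [577.9 149.7] res 1.9 of 390
burr side none
cap side [ 463.2 -304.7] res 4.0 of 702
```

View pics/8.png

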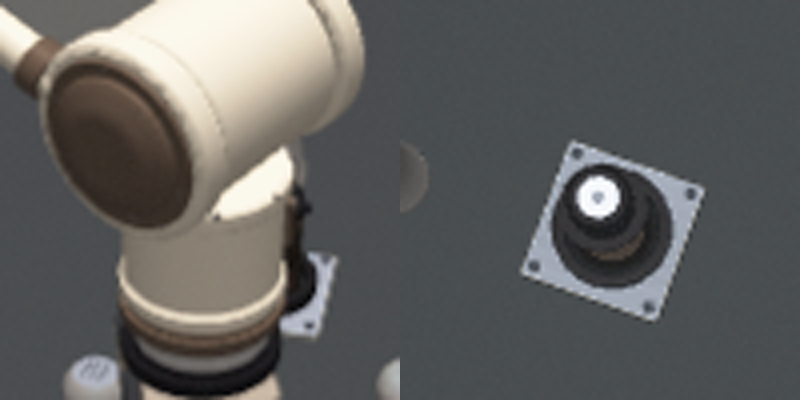

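Call:
{"fn": "servo_tool", "kwargs": {
  "plan": [
    [0.8,0,-0.044,0.06,0,0,0],
    [0.8,0,-0.044,0.18,0,0,0],
    [0.8,0,-0.044,0.34,0,0,0],
    [0.8,0,-0.044,0.5,0,0,0],
    [0.8,0,-0.044,0.66,0,0,0],
    [0.8,0,-0.044,0.8,0,0,0],
    [0.8,0,-0.044,0.9,0,0,0],
    [0.8,0,-0.044,0.96,0,0,0],
    [0.8,0,-0.044,0.97,0,0,0],
    [0.6,0,-0.044,0.97,0,0,0]
  ],
  "force": 6
}}

```text
t: 47.62
tcp_pos: [460.8, -306.7, 20.0]
eef_rot: [-0.001, 1.0, 0.0, -0.0]
ft_force: [0.8, 0.2, -0.4]
grip_width: 68.8
finger_force: 0.0
```

Call:
{"fn": "servo_tool", "kwargs": {
  "plan": [
    [0.5,0,0,0,0,0,0],
    [0.5,0,0,0,0,0,0],
    [0.5,0,0,0,0,0,0],
    [0.5,0,0,0,0,0,0],
    [0.5,0,0,0,0,0,0],
    [0.5,0,0,0,0,0,0],
    [0.5,0,0,0,0,0,0],
    [0.5,0,0,0,0,0,0],
    [0.5,0,0,0,0,0,0],
    [0.5,0,0,0,0,0,0]
  ],
  "force": 20
}}

```text
t: 48.45
tcp_pos: [461.7, -307.7, 21.6]
eef_rot: [-0.0, 1.0, -0.001, 0.001]
ft_force: [-0.2, -0.5, 6.2]
grip_width: 56.2
finger_force: 20.0
```

Call:
{"fn": "servo_tool", "kwargs": {
  "plan": [
    [0.5,0,0,-0.03,0,0,0],
    [0.5,0,0,-0.1,0,0,0],
    [0.5,0,0,-0.2,0,0,0],
    [0.5,0,0,-0.34,0,0,0],
    [0.5,0,0,-0.5,0,0,0],
    [0.5,0,0,-0.66,0,0,0],
    [0.5,0,0,-0.8,0,0,0],
    [0.5,0,0,-0.9,0,0,0],
    [0.5,0,0,-0.97,0,0,0],
    [0.5,0,0,-0.97,0,0,0]
  ]
}}

```text
t: 49.28
tcp_pos: [461.9, -307.9, 168.8]
eef_rot: [-0.001, 1.0, -0.002, 0.002]
ft_force: [0.3, 0.3, -1.0]
grip_width: 56.5
finger_force: 20.0
```

Call:
{"fn": "servo_tool", "kwargs": {
  "plan": [
    [0.5,0,0.04,0,0,0,0],
    [0.5,0,0.12,0,0,0,0],
    [0.5,0,0.22,0,0,0,0],
    [0.5,0,0.34,0,0,0,0],
    [0.5,0,0.46,0,0,0,0],
    [0.5,0,0.58,0,0,0,0],
    [0.5,0,0.7,0,0,0,0],
    [0.5,0,0.8,0,0,0,0],
    [0.5,0,0.9,0,0,0,0],
    [0.5,0,1,0,0,0,0]
  ]
}}

```text
t: 50.12
tcp_pos: [460.0, -154.6, 165.0]
eef_rot: [-0.001, 1.0, 0.001, -0.001]
ft_force: [-0.5, 1.1, -0.3]
grip_width: 56.4
finger_force: 20.0
```

Call:
{"fn": "servo_tool", "kwargs": {
  "plan": [
    [0.5,-0.02,0.1,0,0,0,0],
    [0.5,-0.05,0.2,0,0,0,0],
    [0.5,-0.08,0.3,0,0,0,0],
    [0.5,-0.12,0.4,0,0,0,0],
    [0.5,-0.16,0.5,0,0,0,0],
    [0.5,-0.2,0.6,0,0,0,0],
    [0.5,-0.24,0.7,0,0,0,0],
    [0.5,-0.28,0.8,0,0,0,0],
    [0.5,-0.32,0.9,0,0,0,0],
    [0.5,-0.36,1,0,0,0,0]
  ]
}}

```text
t: 50.95
tcp_pos: [513.8, -4.8, 165.1]
eef_rot: [-0.001, 1.0, 0.0, -0.001]
ft_force: [0.6, -0.0, -0.1]
grip_width: 56.4
finger_force: 20.0
```

Call:
{"fn": "servo_tool", "kwargs": {
  "plan": [
    [0.5,-0.04,0.1,0,0,0,0],
    [0.5,-0.09,0.22,0,0,0,0],
    [0.5,-0.14,0.35,0,0,0,0],
    [0.5,-0.19,0.48,0,0,0,0],
    [0.5,-0.25,0.61,0,0,0,0],
    [0.5,-0.31,0.74,0,0,0,0],
    [0.5,-0.36,0.86,0,0,0,0],
    [0.5,-0.41,0.95,0,0,0,0],
    [0.5,-0.427,0.99,0,0,0,0],
    [0.5,-0.427,1,0,0,0,0]
  ]
}}

```text
t: 51.78
tcp_pos: [577.8, 144.8, 165.2]
eef_rot: [-0.001, 1.0, 0.0, -0.001]
ft_force: [-0.7, -0.7, -1.6]
grip_width: 56.5
finger_force: 20.0
```

Call:
{"fn": "servo_tool", "kwargs": {
  "plan": [
    [0.5,0,0.02,0,0,0,0],
    [0.5,0,0.035,0,0,0,0],
    [0.5,0,0.044,0,0,0,0],
    [0.5,0,0.044,0.01,0,0,0],
    [0.5,0,0.044,0.03,0,0,0],
    [0.5,0,0.044,0.05,0,0,0],
    [0.5,0,0.044,0.06,0,0,0],
    [0.5,0,0.044,0.07,0,0,0],
    [0.5,0,0.044,0.07,0,0,0],
    [0.5,0,0.044,0.07,0,0,0]
  ]
}}

```text
t: 52.62
tcp_pos: [578.4, 149.8, 155.3]
eef_rot: [-0.0, 1.0, -0.0, -0.0]
ft_force: [0.3, -1.2, 0.8]
grip_width: 56.3
finger_force: 20.0
```

Run:
```python
from workcell import viewer,readout
import cv2
s=readout.sense();print(s['t'],s['tcp_pos'],s['ft_force'])
im=viewer.read_camera('side')
a=im[70:190,210:330]
cv2.imwrite(f'pics/9.png',cv2.cvtColor(cv2.resize(a,(600,600),interpolation=cv2.INTER_CUBIC),cv2.COLOR_RGB2BGR))
```

```text
52.6167 [578.44436317 149.7888527  155.276657  ] [ 0.27140903 -1.17262009  0.75052666]
```

View pics/9.png

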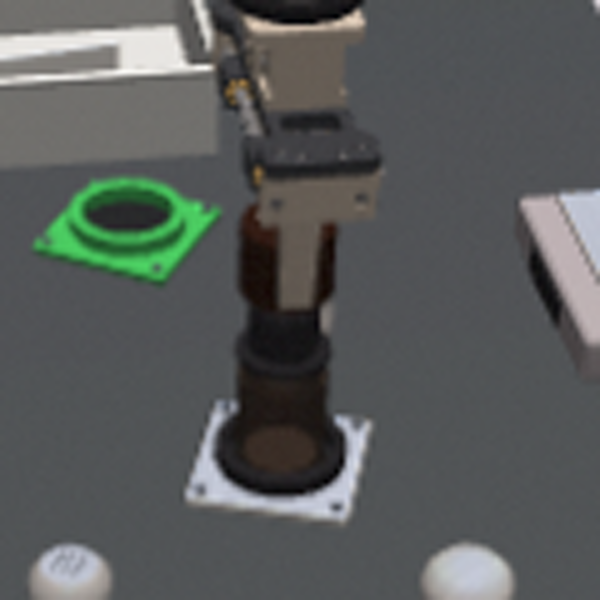

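Call:
{"fn": "servo_tool", "kwargs": {
  "plan": [
    [0.5,0,0,0.01,0,0,0],
    [0.5,0,0,0.022,0,0,0],
    [0.5,0,0,0.034,0,0,0],
    [0.5,0,0,0.046,0,0,0],
    [0.5,0,0,0.058,0,0,0],
    [0.5,0,0,0.07,0,0,0],
    [0.5,0,0,0.082,0,0,0],
    [0.5,0,0,0.094,0,0,0],
    [0.5,0,0,0.1,0,0,0],
    [0.5,0,0,0.1,0,0,0]
  ]
}}

```text
t: 53.5
tcp_pos: [578.3, 149.8, 140.1]
eef_rot: [-0.0, 1.0, -0.0, -0.0]
ft_force: [-0.2, -0.2, -1.1]
grip_width: 56.2
finger_force: 20.0
```

Call:
{"fn": "servo_tool", "kwargs": {
  "plan": [
    [0.5,0,0,0.015,0,0,0],
    [0.5,0,0,0.035,0,0,0],
    [0.5,0,0,0.055,0,0,0],
    [0.5,0,0,0.075,0,0,0],
    [0.5,0,0,0.095,0,0,0],
    [0.5,0,0,0.115,0,0,0],
    [0.5,0,0,0.135,0,0,0],
    [0.5,0,0,0.15,0,0,0],
    [0.5,0,0,0.16,0,0,0],
    [0.5,0,0,0.165,0,0,0]
  ]
}}

```text
t: 54.33
tcp_pos: [578.4, 149.8, 115.3]
eef_rot: [-0.0, 1.0, -0.0, -0.0]
ft_force: [-0.1, 0.2, -1.0]
grip_width: 56.2
finger_force: 20.0
```

Call:
{"fn": "servo_tool", "kwargs": {
  "plan": [
    [0.5,0,0,0.001,0,0,0],
    [0.5,0,0,0.002,0,0,0],
    [0.5,0,0,0.004,0,0,0],
    [0.5,0,0,0.005,0,0,0],
    [0.5,0,0,0.006,0,0,0],
    [0.5,0,0,0.007,0,0,0],
    [0.5,0,0,0.008,0,0,0],
    [0.5,0,0,0.009,0,0,0],
    [0.5,0,0,0.009,0,0,0],
    [0.5,0,0,0.009,0,0,0]
  ]
}}

```text
t: 55.17
tcp_pos: [578.6, 149.8, 114.6]
eef_rot: [-0.001, 1.0, -0.0, 0.0]
ft_force: [-1.1, 0.0, 1.7]
grip_width: 56.3
finger_force: 20.0
```

Contact beginning; a further 0.4 mm, then release, rise, and back away.

Call:
{"fn": "servo_tool", "kwargs": {
  "plan": [
    [0.5,0,0,0.002,0,0,0],
    [0.5,0,0,0.003,0,0,0],
    [0.5,0,0,0.003,0,0,0],
    [0.6,0,0,0.003,0,0,0],
    [0.7,0,0,0.003,0,0,0],
    [0.8,0,0,0.003,0,0,0],
    [0.8,0,0,0.003,0,0,0],
    [0.8,0,0,0.003,0,0,0],
    [0.8,0,0,-0.06,0,0,0],
    [0.8,0,0,-0.18,0,0,0]
  ]
}}

```text
t: 56.0
tcp_pos: [576.6, 149.7, 139.4]
eef_rot: [-0.0, 1.0, -0.0, -0.003]
ft_force: [-1.2, -0.8, 0.2]
grip_width: 73.4
finger_force: 0.0
```

Call:
{"fn": "servo_tool", "kwargs": {
  "plan": [
    [0.8,0,0,-0.12,0,0,0],
    [0.8,0,0,-0.25,0,0,0],
    [0.8,0,0,-0.4,0,0,0],
    [0.8,0.1,0,-0.5,0,0,0],
    [0.8,0.25,0,-0.5,0,0,0],
    [0.8,0.45,0,-0.5,0,0,0],
    [0.8,0.65,0,-0.5,0,0,0],
    [0.8,0.85,0,-0.5,0,0,0],
    [0.8,1,0,-0.5,0,0,0],
    [0.8,1,0,-0.5,0,0,0]
  ]
}}

```text
t: 56.83
tcp_pos: [425.3, 150.1, 216.4]
eef_rot: [-0.001, 1.0, 0.0, -0.001]
ft_force: [0.1, -0.2, -0.2]
grip_width: 73.7
finger_force: 0.0
```

Run:
```python
from workcell import viewer,readout
from fit import *
import cv2
s=readout.sense();print(s['t'],s['tcp_pos'],s['ft_force'])
im=viewer.read_camera('side')
cv2.imwrite(f'pics/10.png',cv2.cvtColor(cv2.resize(im[80:280,170:370],(600,600),interpolation=cv2.INTER_CUBIC),cv2.COLOR_RGB2BGR))
viewer.read_camera('top')
fit('cap',(578,150),('side','top'),93)
fit('head',(615,-149),('top',),106)
```

```text
56.8333 [425.32118816 150.08491226 216.44057278] [ 0.07442202 -0.17112042 -0.2071636 ]
cap side [579.8 155.5] res 4.7 of 387
cap top [578.2 149.5] res 2.2 of 458
head top [ 614.4 -148.9] res 1.4 of 448
```

View pics/10.png

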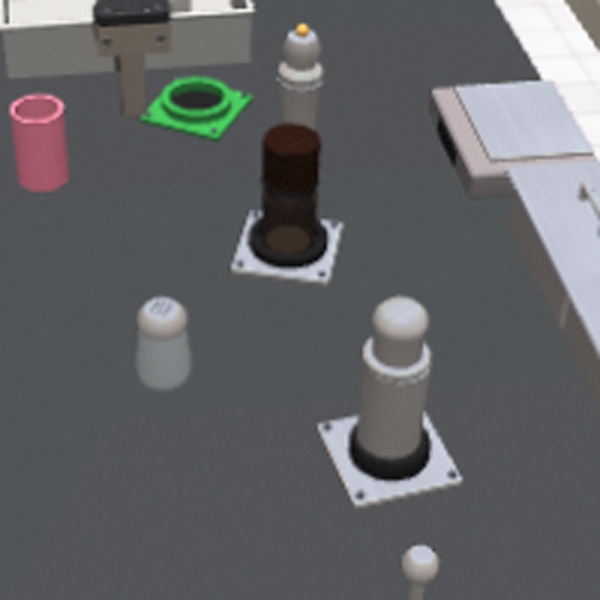

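The picture shows the glass grinder whole at (290,190) and the steel mill whole at (395,390), with the bystanders upright and the gripper clear of everything.

```bash
python3 -c "
from workcell import ticket;print(ticket.sign_off())"
```

```text
the job is handed in; nothing more can be done
None
```

Both mills are back together in their docks, with every part lowered to first contact on its seat before release; the finished mill, salt shaker and tamping rod were not moved, and the job was handed in at about 57 s of the 144 s allowed.

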